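# Seat a vial stopper with a ratchet locking clamp and release it

### The job

Squeeze the two finger loops of the bench clamp together until its ratchet has caught on the second tooth, so that the stopper of the vial is pressed flush with the rim and no deeper. Take the hand off and let the clamp hold by itself for about two seconds, then press the long handle's thumb plate gently sideways, out of the scissor plane (down), just far enough that the teeth let go and the clamp springs fully open. Leave the vial in its cradle without touching it with the fingers, do not over-bend the handle, and leave the things around alone.

Things in the scene. Friction and masses are not known exactly. Their poses are not given: they have to be found in the camera images.
- clamp: Fixed steel scissor-type locking clamp (like a large haemostat), level on a grey base plate 150 x 80 x 10 mm. Origin on the bench under its pivot pin; z up; -x runs from the pivot along the two handles, +x to the jaws; +y is the side of the long handle. Scissor plane 75 mm above the bench. Both handles always turn by the same angle; a spring opens them.
- loops_mid (a point): Midway between the two oval steel finger loops, 108 mm behind the pivot, 75 mm up (loops 69 to 81 mm up, 14 x 31 mm); clamp axes, loops close along y. Width over their outsides: 65 mm open; about 45, 38 and 30 on teeth 1, 2, 3, each up to 3 mm more or less. Squeezing takes 5 N a loop, rising to 10-20 N at a tooth's crest and dropping as it clicks.
- ratchet (a point): Where the toothed cross bars between the handles meet, 87 mm behind the pivot, 75 mm up. The long handle's bar has three upward teeth, 3 mm high, 6 mm apart, its setting differs by up to 2 mm each time (feel it); the short handle's bar lies over it, its pawl drops behind a tooth as the handles close. Bending the long handle down parts them.
- jaws_mid (a point): Midway between the jaws' round pads, 50 mm ahead of the pivot, 75 mm up; the pads press along y. Between them stands the fixed white cradle (33 x 18 mm in plan, top 76 mm up) that carries the vial.
- short_handle (a joint): How far each handle has closed (rad): 0 fully open (spring rest); held on a tooth: about 0.09 (first), 0.125 (second), 0.16 (third), each up to 0.012 more or less with the bar's setting. A tooth has caught when the value stays there after letting go; if not, the handles drop back to the tooth before.
- thumb_plate (a point): On the flat thumb plate at the end of the long handle, 155 mm behind the pivot, 78 mm up. The plate is 25 mm along the handle and reaches 14 mm outward and 30 mm inward of this point. A screw sets its height each time: its top lies up to 8 mm above or below this point; feel for it. It swings 20 mm outward as the clamp opens. Short handle ends 32 mm nearer the pivot.
- thumb_flex (a joint): Downward bend of the long handle (rad), 0 at rest. It is a leaf spring hinged 10 mm behind the pivot: the plate sinks 145 mm x angle. It yields from 2 N; the teeth part at about 0.02 to 0.026 rad (3 to 4 mm below first touch of the plate, 4 to 5 N); beyond 0.038 rad (5.5 mm, 6.5 N) it is over-bent; no stop is felt before. The long handle's loop floats 8 mm up and down: press the plate.
- vial: Loose glass vial 22 mm in diameter, 36 mm long, lying in the cradle along the clamp's y between the jaws; origin on its axis at mid-length, 75 mm above the bench; its own +y points to its mouth. 30 g. It is free to slide a few mm along its axis and centres itself as the jaws close.
- stopper (a joint): How far the outer face of the grey rubber stopper (14 mm in diameter) stands out of the vial's rim (m): 0 flush, positive proud, negative sunk. It is stiff (about 8 N) and stays where it is pushed. The clamp pushes it to within about 1.5 mm of flush on the second tooth; on the first it stays 2.5 to 5.5 mm proud, on the third it is sunk 2 to 5 mm.
- bottle: Bystander: white bottle with red cap, 60 mm in diameter, 105 mm high; origin under its centre.
- beaker: Bystander: glass beaker, 60 mm in diameter, 75 mm high; origin under its centre.
- jar: Bystander: amber jar, 50 mm in diameter, 60 mm high; origin under its centre.
Mind the look-alikes: they are no part of the job. Of the things that look like the vial, the smallest one is meant.

How it is judged:
By the outcome, as a careful person would: the job done as asked, in the order asked, and still so for the second after the job is handed in, with the robot touching nothing.
It also fails if it takes over 45 s, if anything falls off the work surface, if the arm or the gripper's body presses on something with over 40 N, if the wrist force passes 120 N, or if a joint passes its speed limit or range.

### The arm

A 6-joint arm with a two-finger parallel gripper is mounted at the origin on the work surface. World frame = base frame: x ahead of the robot, y to its left, z up, the work surface at z = 0. Lengths are in m, angles in rad, forces in N, time in s.
With the tool pointing down it reaches from about 0.35 to 0.775 m from the base axis. Payload 5.5 kg.
Tool frame: the origin (TCP) lies at the very end of the fingers, on their centre line; the grasp point (between the pads) lies 19 mm behind it (robot.grip_point_offset is the distance from the TCP to the grasp point, in m); y points along the fingers, x is the direction in which the jaws open and shut, and the axes are right-handed (so a half turn about y gives the same grasp; the last joint's range is limited). The gripper opens to 85 mm and grips with 20 to 120 N. Pads are 22 mm wide; open, the fingers measure 114 mm over their backs; the gripper's body (76 mm by 85 mm) begins 54 mm behind the grasp point. The pads swing forward as they close: fully open they stand 13 mm farther back than shut.
Start: joints at [1.164, 0.313, 0.046, 1.304, 0, 1.431], TCP at [0.152, 0.555, 0.231] pointing down, gripper open.
Joint ranges: [-2.76, 2.76], [-0.86, 1.69], [-1.03, 1.26], [-2.2, 2.34], [-1.47, 1.5], [-3.14, 3.14]. Speed limits (rad/s): [2.57, 2.57, 3.14, 3.14, 3.14, 3.14].

### API

Orientations are given as a rotation vector (axis times angle).
In Python, from cell import robot gives the robot as it stands.
- The arm moves only by the tool jog_arm, never from a script. Its argument "targets" is a list of rows, each an object with "angular": the turn, a rotation vector about the tool's x, y, z in degrees, a list of three; "offset": the shift along the tool's x, y, z in m, a list of three; "fingers": the opening, from 0 (shut) to 1 (fully open). In form: [{"angular": [rx, ry, rz], "offset": [x, y, z], "fingers": fingers}, ...]. A call has 1 to 20 rows; each row is the pose to reach, as a shift and turn from the pose commanded when the call began, along the tool's axes at that moment; what a row does not reach only later rows make up. A row lasts 1/10 s, in which the tool goes at most 50 mm and 8.59 degrees, less where a joint would pass 70% of its speed; a pose out of reach is approached as far as the arm can. A call with a gripper value outside its range is refused whole. The fingers move at their own pace and stop on an object; the grip force is fixed at half the most. Time passes only in rows, so rows that repeat a pose let the fingers close. It gives the time, the measured TCP pose, the force and the opening at its end, in the units of the state.
- robot.observe(): the state, without advancing time (a new reading comes with each control period).
- robot.camera(name): name is "scene" or "top" or "wrist"; returns the picture (420x560x3 uint8, red, green, blue); there is no depth.
- robot.camera_model(name): a dict with "fx", "fy", "cx", "cy" (pixels), "camera_from_world" (4x4, takes a point from world to camera coordinates); the wrist camera has in their place "tool_from_camera" (4x4, takes a point from camera to tool coordinates, whose origin is the TCP and whose axes are the tool frame's). Camera axes: x right, y down, z forward; pixel columns grow to the right and rows downward; lengths in m; the calibration is good to about 2 mm. The wrist camera is an equidistant fisheye: a pixel r from the principal point sees the ray r / f radians off the axis. A picture is of the moment at which its call begins: read the wrist's pose just before it. camera_model takes no time and is no camera call.
- robot.finish_job(): hands the job in, once; it reports no verdict.
The state is a dict: "time_s": time; "joint_positions": joint angles; "qd": joint speeds; "effort": joint torques, N m; "tcp_pos": TCP position; "orientation": TCP orientation; "wrist_force": force on the tool from outside, world axes, zero at the start; "torque": the same for the moment, N m; "gripper_width": opening from 0.0 (shut) to 1.0 (fully open).
Only numpy, scipy, OpenCV 4.12 (cv2) and the standard library are available. Lean on these libraries where they do the work, as an engineer would, in place of code of your own. Each camera call takes 0.05 s, during which the arm holds its last target.

## Working session

There is one attempt and no reset: what is moved stays moved. The work goes in short steps, Python scripts to look and compute and a tool call to move; the robot and the scene stay as the last step left them, time stands still between calls to the robot, and variables do not carry over. Pictures are saved under pics/ and viewed, and the job is handed in when it is done.

Besides the shell and the picture viewer there is one more tool, called after "Emit:" by a JSON object that holds its "api" and its "payload", one argument or row to a line. jog_arm: Moves the arm, as the interface text tells. Its arguments: {"type":"object","properties":{"targets":{"type":"array","items":{"type":"object","properties":{"angular":{"type":"array","items":{"type":"number"}},"offset":{"type":"array","items":{"type":"number"}},"fingers":{"type":"number"}}}}},"required":["targets"]}

```bash
mkdir -p pics; ls
cat > s.py <<'E'
import sys
sys.path.insert(0,'.')
from cell import robot
import numpy as np, cv2
def snap(n,f):
    im=robot.camera(n); cv2.imwrite('pics/'+f,im[:,:,::-1]); return im
E
python3 - <<'E'
from s import *
o=robot.observe(); print(o)
for n in ['scene','top','wrist']:
    snap(n,n+'0.png'); print(n,robot.camera_model(n))
E
```

```text
pics
{'time_s': 0.0, 'joint_positions': array([1.16441309e+00, 3.14009036e-01, 4.49828788e-02, 1.30357761e+00,
       4.33981182e-06, 1.43122671e+00]), 'qd': array([-1.56226454e-04,  7.33610929e-05,  2.59995170e-06,  2.07176844e-03,
       -9.83414838e-04,  4.74234922e-04]), 'effort': array([-6.08949094e-06, -4.80629361e+01,  2.98533136e+01,  1.94350665e-02,
       -5.22761968e-05,  1.15698273e-05]), 'tcp_pos': array([0.15139591, 0.55419353, 0.23040554]), 'orientation': array([-1.32458604, -1.00925004,  1.0118772 ]), 'wrist_force': array([ 0.16302944, -0.46799234,  0.12106201]), 'torque': array([-0.02137433,  0.0106037 ,  0.00185831]), 'gripper_width': 0.9971181212058134}
scene {'fx': 439.2726107710922, 'fy': 439.2726107710922, 'cx': 281.73664178878585, 'cy': 209.28303166849585, 'camera_from_world': array([[ 0.28333543,  0.95901687,  0.00277012, -0.20343478],
       [ 0.60876547, -0.17762246, -0.77321075, -0.32672324],
       [-0.74103012,  0.22076435, -0.63414309,  1.23401689],
       [ 0.        ,  0.        ,  0.        ,  1.        ]])}
top {'fx': 508.3181341413538, 'fy': 508.3181341413538, 'cx': 279.4314752681289, 'cy': 208.45075694592794, 'camera_from_world': array([[-0.02454469, -0.99963758, -0.01105745,  0.05727484],
       [-0.98872361,  0.02590821, -0.14749372,  0.63747833],
       [ 0.14772674,  0.00731257, -0.98900118,  0.76550325],
       [ 0.        ,  0.        ,  0.        ,  1.        ]])}
wrist {'fx': 325.19226210127806, 'fy': 325.19226210127806, 'cx': 274.17647061189143, 'cy': 212.08672865000645, 'tool_from_camera': array([[ 9.99998013e-01, -1.95618718e-03, -3.84245875e-04,
        -1.64920185e-04],
       [-2.23608672e-04, -3.01588188e-01,  9.53438260e-01,
        -1.42800669e-01],
       [-1.98098771e-03, -9.53436279e-01, -3.01588026e-01,
         7.64249660e-02],
       [ 0.00000000e+00,  0.00000000e+00,  0.00000000e+00,
         1.00000000e+00]])}
```

View pics/scene0.png

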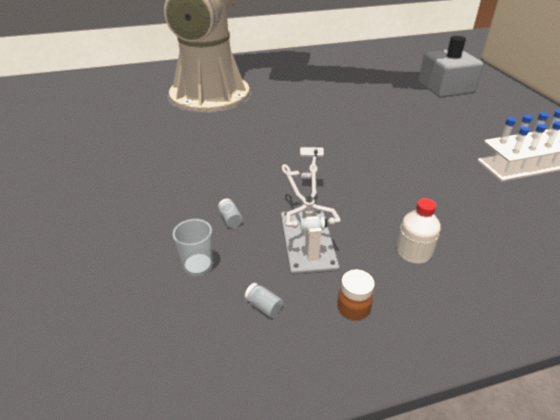

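View pics/top0.png

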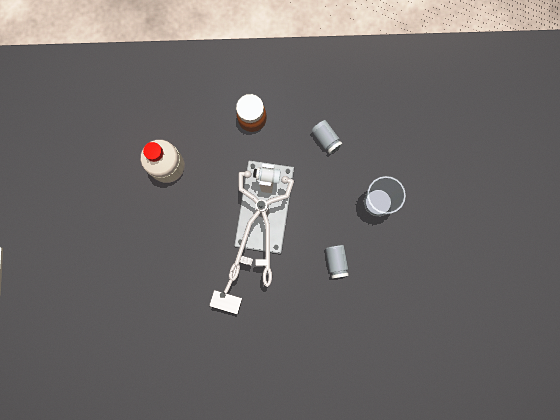

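View pics/wrist0.png

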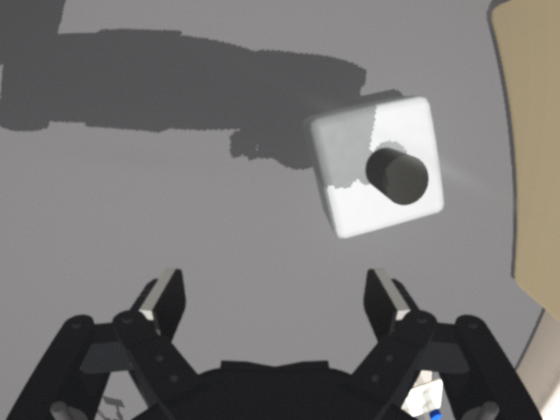

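Run:
```python
import cv2
a=cv2.imread('pics/top0.png')[145:325,190:310]
cv2.imwrite('pics/top0c.png',cv2.resize(a,None,fx=3.3,fy=3.3,interpolation=cv2.INTER_CUBIC))
a=cv2.imread('pics/scene0.png')[140:280,240:380]
cv2.imwrite('pics/scene0c.png',cv2.resize(a,None,fx=4,fy=4,interpolation=cv2.INTER_CUBIC))
```

```text
(no output)
```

View pics/top0c.png

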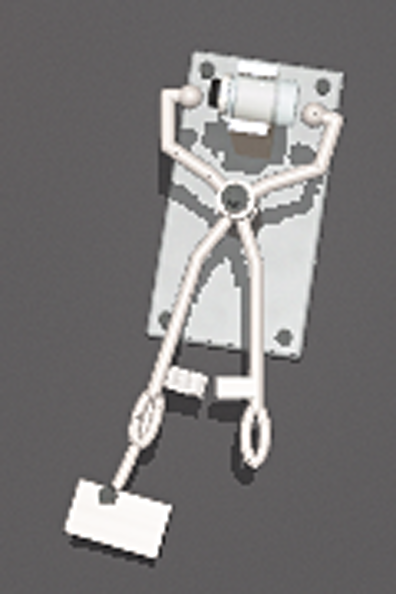

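View pics/scene0c.png

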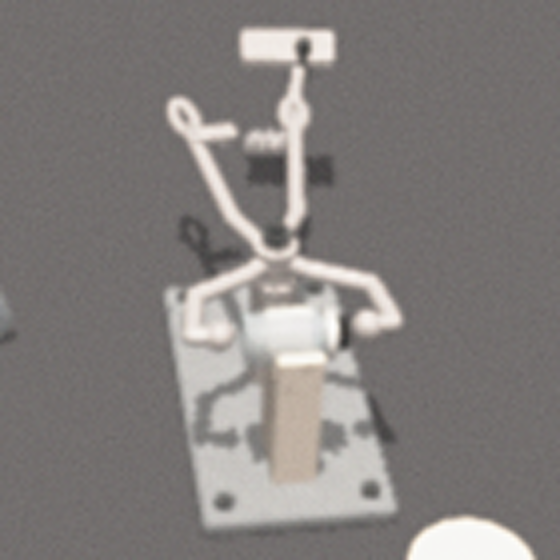

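```bash
cat >> s.py <<'E'
def ray(n,u,v):
    m=robot.camera_model(n);T=m['camera_from_world'];R=T[:3,:3]
    c=-R.T@T[:3,3]; d=R.T@np.array([(u-m['cx'])/m['fx'],(v-m['cy'])/m['fy'],1.]); return c,d
def at(n,u,v,z):
    c,d=ray(n,u,v); return c+d*(z-c[2])/d[2]
E
python3 - <<'E'
from s import *
P={'pivot':(235,200,.08),'loopL':(147,419,.075),'loopR':(256,437,.075),'c1':(81,480,.078),'c2':(172,505,.078),'c3':(157,558,.078),'c4':(66,532,.078),
'b1':(192,53,.01),'b2':(343,72,.01),'b3':(299,356,.01),'b4':(149,335,.01),'padL':(190,95,.075),'padR':(314,114,.075)}
W={}
for k,(u,v,z) in P.items():
    W[k]=at('top',190+u/3.3,145+v/3.3,z); print(k,W[k].round(4))
S={'loopL':(293,112,.075),'loopR':(185,116,.075),'pivot':(279,247,.08),'b':(210,528,.01),'b2':(397,508,.01),'platec':(288,45,.078),'padR':(218,332,.075),'padL':(368,322,.075)}
for k,(u,v,z) in S.items(): print('sc',k,at('scene',240+u/4,140+v/4,z).round(4))
d1=W['b1']-W['b4'];d2=W['b2']-W['b3'];d3=W['padL']-W['padR'];d4=W['loopL']-W['loopR']
print(np.degrees(np.arctan2(d1[1],d1[0])),np.degrees(np.arctan2(d2[1],d2[0])),np.degrees(np.arctan2(d3[1],d3[0]))-90,np.degrees(np.arctan2(d4[1],d4[0]))-90)
w=(W['b1']+W['b2']-W['b3']-W['b4']); yaw=np.arctan2(w[1],w[0]);c=np.array([np.cos(yaw),np.sin(yaw)]);n=np.array([-c[1],c[0]])
print(np.degrees(yaw)); 
for k in W: 
  q=W[k][:2]-W['pivot'][:2]; print(k,(q@c).round(4),(q@n).round(4))
E
```

```text
pivot [0.639  0.0687 0.08  ]
loopL [0.5389 0.1114 0.075 ]
loopR [0.5295 0.0614 0.075 ]
c1 [0.512  0.1416 0.078 ]
c2 [0.4998 0.1002 0.078 ]
c3 [0.4763 0.1073 0.078 ]
c4 [0.4888 0.1485 0.078 ]
b1 [0.7271 0.0924 0.01  ]
b2 [0.715 0.015 0.01 ]
b3 [0.5701 0.0412 0.01  ]
b4 [0.5825 0.1163 0.01  ]
padL [0.6907 0.0893 0.075 ]
padR [0.6799 0.0309 0.075 ]
sc loopL [0.5397 0.1132 0.075 ]
sc loopR [0.5289 0.0643 0.075 ]
sc pivot [0.6387 0.0715 0.08  ]
sc b [0.7185 0.0177 0.01  ]
sc b2 [0.7294 0.0932 0.01  ]
sc platec [0.4887 0.1287 0.078 ]
sc padR [0.677  0.0329 0.075 ]
sc padL [0.688  0.0918 0.075 ]
-9.36538778360046 -10.250552886553496 -10.418219976074752 -10.700832181208696
-9.809028370195495
pivot 0.0 0.0
loopL -0.1059 0.025
loopR -0.1067 -0.0259
c1 -0.1376 0.0501
c2 -0.1426 0.0073
c3 -0.1669 0.0103
c4 -0.1616 0.053
b1 0.0828 0.0384
b2 0.084 -0.04
b3 -0.0633 -0.0388
b4 -0.0638 0.0372
padL 0.0474 0.029
padR 0.0467 -0.0304
```

```bash
cat >> s.py <<'E'
from scipy.spatial.transform import Rotation as Ro
YAW=np.radians(-10.2); CX=np.array([np.cos(YAW),np.sin(YAW),0]); CY=np.array([-np.sin(YAW),np.cos(YAW),0]); PIV=np.array([.639,.070,0])
def cw(x,y,z): return PIV+x*CX+y*CY+np.array([0,0,z])
def toclamp(p): q=np.asarray(p)-PIV; return np.array([q@CX,q@CY,q[2]])
def plan(p,zdir=None):
    o=robot.observe(); R=Ro.from_rotvec(o['orientation']).as_matrix()
    off=R.T@(p-o['tcp_pos']); print('offset',off.round(4),'len',np.linalg.norm(off))
    if zdir is not None:
        y=np.array([0,0,-1.]);z=np.array(zdir);x=np.cross(y,z);T=np.column_stack([x,y,z])
        print('ang deg',np.degrees(Ro.from_matrix(R.T@T).as_rotvec()).round(2))
def st():
    o=robot.observe(); print('t',round(o['time_s'],2),'clamp',toclamp(o['tcp_pos']).round(4),'F',o['wrist_force'].round(2),'T',o['torque'].round(2),'w',round(o['gripper_width'],4),'mm',round(85*o['gripper_width'],2))
E
python3 - <<'E'
from s import *
o=robot.observe();print(Ro.from_rotvec(o['orientation']).as_matrix().round(3)); st()
plan(cw(-.108,0,.15),CX); plan(cw(-.108,0,.15),-CX)
E
```

```text
[[ 0.264 -0.001 -0.965]
 [ 0.965 -0.001  0.264]
 [-0.001 -1.     0.   ]]
t 0.15 clamp [-0.5656  0.3903  0.2306] F [ 0.98 -0.62  0.03] T [-0.01 -0.04  0.02] w 0.9983 mm 84.85
offset [-0.3481  0.081  -0.4904] len 0.6068219818742668
ang deg [ 1.3000e-01  1.7491e+02 -3.0000e-02]
offset [-0.3481  0.081  -0.4904] len 0.6068219818742668
ang deg [-0.02 -5.09 -0.08]
```

Emit:
{"api": "jog_arm", "payload": {
  "targets": [
    {"angular": [0, -5.1, 0], "offset": [-0.348, 0.03, -0.49], "fingers": 1},
    {"angular": [0, -5.1, 0], "offset": [-0.348, 0.03, -0.49], "fingers": 1},
    {"angular": [0, -5.1, 0], "offset": [-0.348, 0.03, -0.49], "fingers": 1},
    {"angular": [0, -5.1, 0], "offset": [-0.348, 0.03, -0.49], "fingers": 1},
    {"angular": [0, -5.1, 0], "offset": [-0.348, 0.03, -0.49], "fingers": 1},
    {"angular": [0, -5.1, 0], "offset": [-0.348, 0.03, -0.49], "fingers": 1},
    {"angular": [0, -5.1, 0], "offset": [-0.348, 0.03, -0.49], "fingers": 1},
    {"angular": [0, -5.1, 0], "offset": [-0.348, 0.03, -0.49], "fingers": 1},
    {"angular": [0, -5.1, 0], "offset": [-0.348, 0.03, -0.49], "fingers": 1},
    {"angular": [0, -5.1, 0], "offset": [-0.348, 0.03, -0.49], "fingers": 1},
    {"angular": [0, -5.1, 0], "offset": [-0.348, 0.03, -0.49], "fingers": 1},
    {"angular": [0, -5.1, 0], "offset": [-0.348, 0.03, -0.49], "fingers": 1},
    {"angular": [0, -5.1, 0], "offset": [-0.348, 0.03, -0.49], "fingers": 1},
    {"angular": [0, -5.1, 0], "offset": [-0.348, 0.03, -0.49], "fingers": 1},
    {"angular": [0, -5.1, 0], "offset": [-0.348, 0.03, -0.49], "fingers": 1},
    {"angular": [0, -5.1, 0], "offset": [-0.348, 0.03, -0.49], "fingers": 1}
  ]
}}

```text
time_s: 1.75
tcp_pos: [0.5316, 0.091, 0.2014]
orientation: [-1.287, -1.078, 1.079]
wrist_force: [-1.3, -0.6, 0.2]
gripper_width: 1.001
```

Run:
```python
from s import *
st(); print(robot.observe()['joint_positions']); snap('wrist','w1.png')
```

```text
t 1.75 clamp [-0.1094  0.0017  0.2014] F [-1.26 -0.64  0.18] T [0.04 0.04 0.05] w 1.0011 mm 85.1
[ 2.05359925e-02  2.55114342e-01 -1.06403305e-01  1.20967725e+00
  3.04130442e-04  1.96495243e-01]
```

View pics/w1.png

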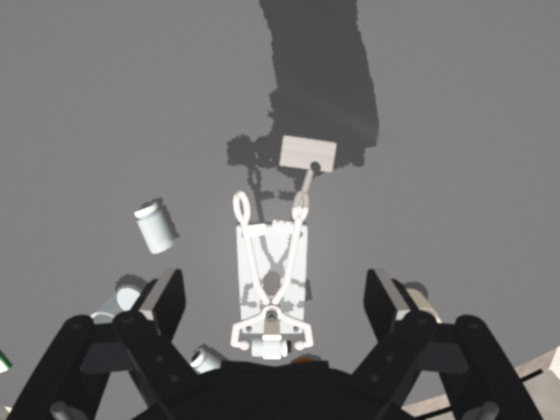

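```bash
cat >> s.py <<'E'
def wat(u,v,z,o=None,tcp=None):
    o=o or robot.observe(); m=robot.camera_model('wrist'); R=Ro.from_rotvec(o['orientation']).as_matrix(); C=m['tool_from_camera']
    a=np.array([(u-m['cx']),(v-m['cy'])])/m['fx']; th=np.hypot(*a); d=np.append(a/th*np.sin(th),np.cos(th)) if th>0 else np.array([0,0,1.])
    c=o['tcp_pos']+R@C[:3,3]; d=R@C[:3,:3]@d; return c+d*(z-c[2])/d[2]
E
python3 - <<'E'
from s import *
a=cv2.imread('pics/w1.png')[120:370,180:380]
cv2.imwrite('pics/w1c.png',cv2.resize(a,None,fx=2.4,fy=2.4,interpolation=cv2.INTER_CUBIC))
for k,u,v,z in [('lL',300,207,.075),('lR',241,209,.075),('piv',271,309,.08),('plate',308,153,.078)]: 
    p=wat(u,v,z);print(k,p.round(4),toclamp(p).round(4))
E
```

```text
lL [0.5397 0.1121 0.075 ] [-0.1052  0.0238  0.075 ]
lR [0.5324 0.0613 0.075 ] [-0.1034 -0.0274  0.075 ]
piv [0.6355 0.069  0.08  ] [-0.0032 -0.0016  0.08  ]
plate [0.494  0.1258 0.078 ] [-0.1526  0.0293  0.078 ]
```

View pics/w1c.png

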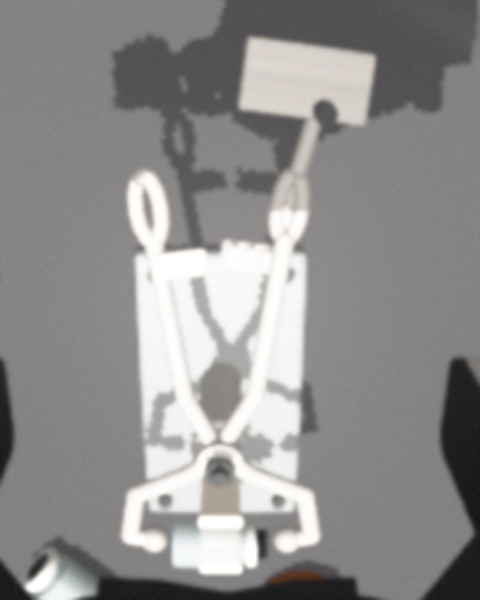

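Run:
```python
from s import *
plan(cw(-.107,-.001,.05),-CX)
```

```text
offset [-0.0028  0.1515 -0.0023] len 0.15156547368603754
ang deg [-0.01  0.13  0.01]
```

Emit:
{"api": "jog_arm", "payload": {
  "targets": [
    {"angular": [0, 0, 0], "offset": [-0.003, 0.03, -0.002], "fingers": 1},
    {"angular": [0, 0, 0], "offset": [-0.003, 0.06, -0.002], "fingers": 1},
    {"angular": [0, 0, 0], "offset": [-0.003, 0.09, -0.002], "fingers": 1},
    {"angular": [0, 0, 0], "offset": [-0.003, 0.12, -0.002], "fingers": 1},
    {"angular": [0, 0, 0], "offset": [-0.003, 0.14, -0.002], "fingers": 1},
    {"angular": [0, 0, 0], "offset": [-0.003, 0.151, -0.002], "fingers": 1},
    {"angular": [0, 0, 0], "offset": [-0.003, 0.151, -0.002], "fingers": 1},
    {"angular": [0, 0, 0], "offset": [-0.003, 0.151, -0.002], "fingers": 0.8},
    {"angular": [0, 0, 0], "offset": [-0.003, 0.151, -0.002], "fingers": 0.8},
    {"angular": [0, 0, 0], "offset": [-0.003, 0.151, -0.002], "fingers": 0.8}
  ]
}}

```text
time_s: 2.8
tcp_pos: [0.535, 0.0866, 0.0516]
orientation: [-1.289, -1.079, 1.076]
wrist_force: [-0.4, 0.2, -1.1]
gripper_width: 0.801
```

Run:
```python
from s import *
st(); a=snap('wrist','w2.png'); st()
```

```text
t 2.8 clamp [-0.1053 -0.0021  0.0516] F [-0.43  0.17 -1.05] T [-0.03 -0.   -0.03] w 0.8006 mm 68.05
t 2.85 clamp [-0.1055 -0.0022  0.0514] F [-1.08 -0.64  0.31] T [-0.04  0.   -0.05] w 0.804 mm 68.34
```

View pics/w2.png

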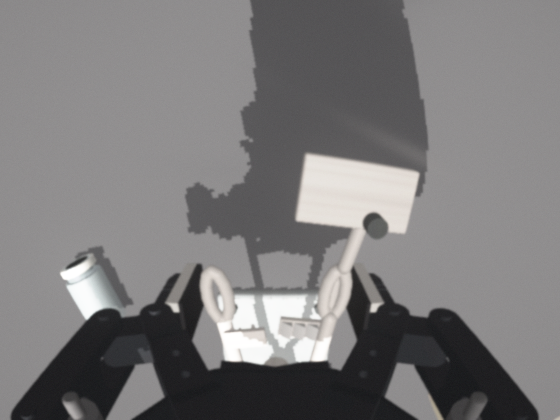

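Emit:
{"api": "jog_arm", "payload": {
  "targets": [
    {"offset": [0, 0, 0], "angular": [0, 0, 0], "fingers": 0.75},
    {"offset": [0, -0.001, 0], "angular": [0, 0, 0], "fingers": 0.7},
    {"offset": [0, -0.001, 0], "angular": [0, 0, 0], "fingers": 0.65},
    {"offset": [0, -0.002, 0], "angular": [0, 0, 0], "fingers": 0.6},
    {"offset": [0, -0.002, 0], "angular": [0, 0, 0], "fingers": 0.6},
    {"offset": [0, -0.002, 0], "angular": [0, 0, 0], "fingers": 0.6}
  ]
}}

```text
time_s: 3.45
tcp_pos: [0.5332, 0.0874, 0.0521]
orientation: [-1.286, -1.078, 1.077]
wrist_force: [-1.6, 5.4, 0.8]
gripper_width: 0.597
```

Run:
```python
from s import *
st(); print(robot.observe()['effort'])
```

```text
t 3.45 clamp [-0.1072 -0.0016  0.0521] F [-1.59  5.42  0.76] T [1.08 0.26 0.05] w 0.5967 mm 50.72
[ -3.13994743 -46.57465696  25.97254336  -0.52695785  -1.55899297
   0.05901298]
```

Emit:
{"api": "jog_arm", "payload": {
  "targets": [
    {"offset": [0, 0, 0], "angular": [0, 0, 0], "fingers": 0.58},
    {"offset": [0, 0, 0], "angular": [0, 0, 0], "fingers": 0.58}
  ]
}}

```text
time_s: 3.65
tcp_pos: [0.533, 0.0874, 0.0521]
orientation: [-1.285, -1.077, 1.078]
wrist_force: [-1.6, 5.5, 1.2]
gripper_width: 0.583
```

Emit:
{"api": "jog_arm", "payload": {
  "targets": [
    {"offset": [0, 0, 0], "angular": [0, 0, 0], "fingers": 0.57},
    {"offset": [0, 0, 0], "angular": [0, 0, 0], "fingers": 0.57}
  ]
}}

```text
time_s: 3.85
tcp_pos: [0.533, 0.0874, 0.0522]
orientation: [-1.285, -1.077, 1.078]
wrist_force: [-1.9, 6.0, 1.4]
gripper_width: 0.572
```

Emit:
{"api": "jog_arm", "payload": {
  "targets": [
    {"offset": [0, 0, 0], "angular": [0, 0, 0], "fingers": 0.56},
    {"offset": [0, 0, 0], "angular": [0, 0, 0], "fingers": 0.56}
  ]
}}

```text
time_s: 4.05
tcp_pos: [0.5329, 0.0874, 0.0523]
orientation: [-1.285, -1.077, 1.078]
wrist_force: [-2.5, 4.6, 2.6]
gripper_width: 0.563
```

Emit:
{"api": "jog_arm", "payload": {
  "targets": [
    {"offset": [0, 0, 0], "angular": [0, 0, 0], "fingers": 0.55},
    {"offset": [0, 0, 0], "angular": [0, 0, 0], "fingers": 0.55}
  ]
}}

```text
time_s: 4.25
tcp_pos: [0.5329, 0.0874, 0.0524]
orientation: [-1.285, -1.077, 1.078]
wrist_force: [-3.3, 5.2, 4.4]
gripper_width: 0.554
```

Emit:
{"api": "jog_arm", "payload": {
  "targets": [
    {"offset": [0, 0, 0], "angular": [0, 0, 0], "fingers": 0.54},
    {"offset": [0, 0, 0], "angular": [0, 0, 0], "fingers": 0.54}
  ]
}}

```text
time_s: 4.45
tcp_pos: [0.5328, 0.0874, 0.0525]
orientation: [-1.285, -1.077, 1.078]
wrist_force: [-3.5, 5.4, 5.2]
gripper_width: 0.543
```

Emit:
{"api": "jog_arm", "payload": {
  "targets": [
    {"offset": [0, -0.001, 0], "angular": [0, 0, 0], "fingers": 0.53},
    {"offset": [0, -0.001, 0], "angular": [0, 0, 0], "fingers": 0.53}
  ]
}}

```text
time_s: 4.65
tcp_pos: [0.5327, 0.0874, 0.0531]
orientation: [-1.285, -1.077, 1.078]
wrist_force: [-3.0, 5.4, 0.9]
gripper_width: 0.533
```

Emit:
{"api": "jog_arm", "payload": {
  "targets": [
    {"offset": [0, 0, 0], "angular": [0, 0, 0], "fingers": 0.52},
    {"offset": [0, 0, 0], "angular": [0, 0, 0], "fingers": 0.52}
  ]
}}

```text
time_s: 4.85
tcp_pos: [0.5326, 0.0874, 0.0531]
orientation: [-1.285, -1.077, 1.078]
wrist_force: [-3.6, 5.6, 2.9]
gripper_width: 0.527
```

Emit:
{"api": "jog_arm", "payload": {
  "targets": [
    {"offset": [0, 0, 0], "angular": [0, 0, 0], "fingers": 0.51},
    {"offset": [0, 0, 0], "angular": [0, 0, 0], "fingers": 0.51}
  ]
}}

```text
time_s: 5.05
tcp_pos: [0.5325, 0.0874, 0.0527]
orientation: [-1.285, -1.077, 1.078]
wrist_force: [-2.8, 6.1, -0.8]
gripper_width: 0.513
```

Run:
```python
from s import *
st(); a=snap('wrist','w3.png'); st()
```

```text
t 5.05 clamp [-0.1079 -0.0017  0.0527] F [-2.83  6.12 -0.76] T [1.1  0.39 0.07] w 0.5131 mm 43.62
t 5.1 clamp [-0.1079 -0.0017  0.0527] F [-2.86  5.58 -0.79] T [1.12 0.46 0.06] w 0.5131 mm 43.61
```

View pics/w3.png

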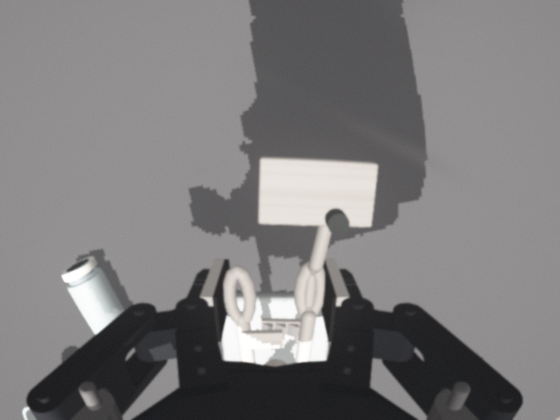

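Emit:
{"api": "jog_arm", "payload": {
  "targets": [
    {"offset": [0, 0, 0], "angular": [0, 0, 0], "fingers": 0.58},
    {"offset": [0, 0, 0], "angular": [0, 0, 0], "fingers": 0.58},
    {"offset": [0, 0, 0], "angular": [0, 0, 0], "fingers": 0.58},
    {"offset": [0, 0, 0], "angular": [0, 0, 0], "fingers": 0.58}
  ]
}}

```text
time_s: 5.5
tcp_pos: [0.5332, 0.0874, 0.053]
orientation: [-1.285, -1.077, 1.077]
wrist_force: [-0.4, 5.3, -0.7]
gripper_width: 0.582
```

Run:
```python
from s import *
st(); a=snap('wrist','w4.png'); st()
```

```text
t 5.5 clamp [-0.1072 -0.0016  0.053 ] F [-0.43  5.31 -0.7 ] T [1.13 0.25 0.08] w 0.5818 mm 49.45
t 5.55 clamp [-0.1073 -0.0017  0.053 ] F [-0.68  6.03  0.32] T [1.1  0.22 0.09] w 0.5829 mm 49.55
```

View pics/w4.png

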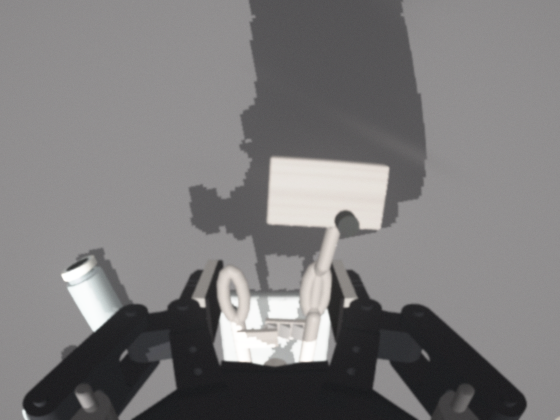

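Emit:
{"api": "jog_arm", "payload": {
  "targets": [
    {"offset": [0, 0, 0], "angular": [0, 0, 0], "fingers": 0.55},
    {"offset": [0, 0, 0], "angular": [0, 0, 0], "fingers": 0.52},
    {"offset": [0, 0, 0], "angular": [0, 0, 0], "fingers": 0.51},
    {"offset": [0, 0, 0], "angular": [0, 0, 0], "fingers": 0.51}
  ]
}}

```text
time_s: 5.95
tcp_pos: [0.5329, 0.0872, 0.0529]
orientation: [-1.285, -1.077, 1.078]
wrist_force: [-2.4, 4.6, 0.9]
gripper_width: 0.511
```

Emit:
{"api": "jog_arm", "payload": {
  "targets": [
    {"offset": [0, 0, 0], "angular": [0, 0, 0], "fingers": 0.505},
    {"offset": [0, 0, 0], "angular": [0, 0, 0], "fingers": 0.505}
  ]
}}

```text
time_s: 6.15
tcp_pos: [0.5328, 0.0873, 0.0529]
orientation: [-1.285, -1.077, 1.078]
wrist_force: [-2.3, 6.2, -0.1]
gripper_width: 0.506
```

Emit:
{"api": "jog_arm", "payload": {
  "targets": [
    {"offset": [0, 0, 0], "angular": [0, 0, 0], "fingers": 0.5},
    {"offset": [0, 0, 0], "angular": [0, 0, 0], "fingers": 0.5}
  ]
}}

```text
time_s: 6.35
tcp_pos: [0.5328, 0.0873, 0.0529]
orientation: [-1.285, -1.077, 1.078]
wrist_force: [-2.3, 5.8, 1.3]
gripper_width: 0.503
```

Emit:
{"api": "jog_arm", "payload": {
  "targets": [
    {"offset": [0, 0, 0], "angular": [0, 0, 0], "fingers": 0.495},
    {"offset": [0, 0, 0], "angular": [0, 0, 0], "fingers": 0.495}
  ]
}}

```text
time_s: 6.55
tcp_pos: [0.5328, 0.0873, 0.053]
orientation: [-1.285, -1.077, 1.078]
wrist_force: [-1.6, 5.1, 1.2]
gripper_width: 0.499
```

Emit:
{"api": "jog_arm", "payload": {
  "targets": [
    {"offset": [0, 0, 0], "angular": [0, 0, 0], "fingers": 0.49},
    {"offset": [0, 0, 0], "angular": [0, 0, 0], "fingers": 0.49}
  ]
}}

```text
time_s: 6.75
tcp_pos: [0.5328, 0.0873, 0.053]
orientation: [-1.285, -1.077, 1.078]
wrist_force: [-2.9, 5.4, 1.6]
gripper_width: 0.485
```

Emit:
{"api": "jog_arm", "payload": {
  "targets": [
    {"offset": [0, 0, 0], "angular": [0, 0, 0], "fingers": 0.485},
    {"offset": [0, 0, 0], "angular": [0, 0, 0], "fingers": 0.485}
  ]
}}

```text
time_s: 6.95
tcp_pos: [0.5328, 0.0874, 0.0531]
orientation: [-1.285, -1.077, 1.078]
wrist_force: [-3.4, 6.6, 0.9]
gripper_width: 0.488
```

Emit:
{"api": "jog_arm", "payload": {
  "targets": [
    {"offset": [0, 0, 0], "angular": [0, 0, 0], "fingers": 0.6},
    {"offset": [0, 0, 0], "angular": [0, 0, 0], "fingers": 0.6},
    {"offset": [0, 0, 0], "angular": [0, 0, 0], "fingers": 0.6},
    {"offset": [0, 0, 0], "angular": [0, 0, 0], "fingers": 0.6}
  ]
}}

```text
time_s: 7.35
tcp_pos: [0.5342, 0.0861, 0.0534]
orientation: [-1.289, -1.077, 1.077]
wrist_force: [0.0, 0.2, 0.9]
gripper_width: 0.6
```

Run:
```python
from s import *
st(); a=snap('wrist','w5.png'); st()
```

```text
t 7.35 clamp [-0.106  -0.0027  0.0534] F [0.02 0.16 0.88] T [ 0.02  0.02 -0.  ] w 0.6003 mm 51.03
t 7.4 clamp [-0.1061 -0.0026  0.0533] F [-0.36 -0.17  0.31] T [-0.04 -0.03 -0.01] w 0.6012 mm 51.1
```

View pics/w5.png

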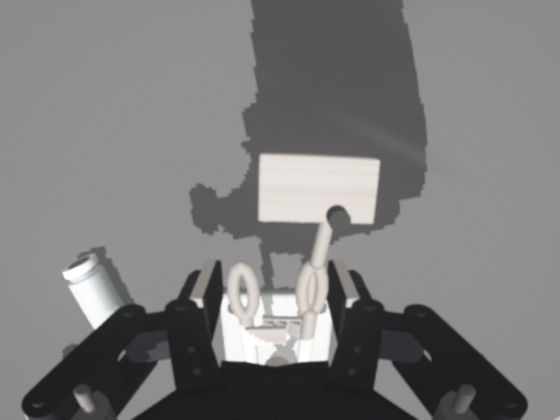

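Emit:
{"api": "jog_arm", "payload": {
  "targets": [
    {"offset": [0.0015, 0, 0], "angular": [0, 0, 0], "fingers": 0.58},
    {"offset": [0.0015, 0, 0], "angular": [0, 0, 0], "fingers": 0.54},
    {"offset": [0.0015, 0, 0], "angular": [0, 0, 0], "fingers": 0.5},
    {"offset": [0.0015, 0, 0], "angular": [0, 0, 0], "fingers": 0.47},
    {"offset": [0.0015, 0, 0], "angular": [0, 0, 0], "fingers": 0.45},
    {"offset": [0.0015, 0, 0], "angular": [0, 0, 0], "fingers": 0.45},
    {"offset": [0.0015, 0, 0], "angular": [0, 0, 0], "fingers": 0.45}
  ]
}}

```text
time_s: 8.1
tcp_pos: [0.5338, 0.0875, 0.0539]
orientation: [-1.289, -1.076, 1.078]
wrist_force: [-2.8, -2.4, 6.0]
gripper_width: 0.456
```

Emit:
{"api": "jog_arm", "payload": {
  "targets": [
    {"offset": [0, 0, 0], "angular": [0, 0, 0], "fingers": 0.44},
    {"offset": [0, 0, 0], "angular": [0, 0, 0], "fingers": 0.44}
  ]
}}

```text
time_s: 8.3
tcp_pos: [0.5338, 0.0875, 0.0539]
orientation: [-1.289, -1.076, 1.078]
wrist_force: [-3.5, -2.1, 6.8]
gripper_width: 0.443
```

Emit:
{"api": "jog_arm", "payload": {
  "targets": [
    {"offset": [0, 0, 0], "angular": [0, 0, 0], "fingers": 0.43},
    {"offset": [0, 0, 0], "angular": [0, 0, 0], "fingers": 0.43}
  ]
}}

```text
time_s: 8.5
tcp_pos: [0.5337, 0.0875, 0.054]
orientation: [-1.289, -1.076, 1.078]
wrist_force: [-3.4, -2.3, 7.7]
gripper_width: 0.431
```

Emit:
{"api": "jog_arm", "payload": {
  "targets": [
    {"offset": [0, 0, 0], "angular": [0, 0, 0], "fingers": 0.425},
    {"offset": [0, 0, 0], "angular": [0, 0, 0], "fingers": 0.425}
  ]
}}

```text
time_s: 8.7
tcp_pos: [0.5337, 0.0875, 0.054]
orientation: [-1.289, -1.076, 1.078]
wrist_force: [-3.5, -2.5, 7.8]
gripper_width: 0.429
```

Emit:
{"api": "jog_arm", "payload": {
  "targets": [
    {"offset": [0, 0, 0], "angular": [0, 0, 0], "fingers": 0.42},
    {"offset": [0, 0, 0], "angular": [0, 0, 0], "fingers": 0.42}
  ]
}}

```text
time_s: 8.9
tcp_pos: [0.5337, 0.0875, 0.0541]
orientation: [-1.289, -1.076, 1.078]
wrist_force: [-4.3, -2.9, 8.0]
gripper_width: 0.43
```

Emit:
{"api": "jog_arm", "payload": {
  "targets": [
    {"offset": [0, 0, 0], "angular": [0, 0, 0], "fingers": 0.415},
    {"offset": [0, 0, 0], "angular": [0, 0, 0], "fingers": 0.415}
  ]
}}

```text
time_s: 9.1
tcp_pos: [0.5338, 0.0876, 0.0535]
orientation: [-1.288, -1.076, 1.078]
wrist_force: [-3.3, -3.0, 3.9]
gripper_width: 0.415
```

Emit:
{"api": "jog_arm", "payload": {
  "targets": [
    {"offset": [0, 0, 0], "angular": [0, 0, 0], "fingers": 0.5},
    {"offset": [0, 0, 0], "angular": [0, 0, 0], "fingers": 0.5},
    {"offset": [0, 0, 0], "angular": [0, 0, 0], "fingers": 0.5}
  ]
}}

```text
time_s: 9.4
tcp_pos: [0.5345, 0.0883, 0.0531]
orientation: [-1.288, -1.078, 1.077]
wrist_force: [0.0, -0.3, 0.2]
gripper_width: 0.496
```

Run:
```python
from s import *
st(); a=snap('wrist','w6.png'); st()
```

```text
t 9.4 clamp [-0.1061 -0.0005  0.0531] F [ 0.03 -0.33  0.17] T [ 0.02 -0.06  0.01] w 0.4963 mm 42.18
t 9.45 clamp [-0.1062 -0.0005  0.0531] F [ 0.37 -0.1  -0.19] T [-0.02  0.01  0.02] w 0.5025 mm 42.71
```

View pics/w6.png

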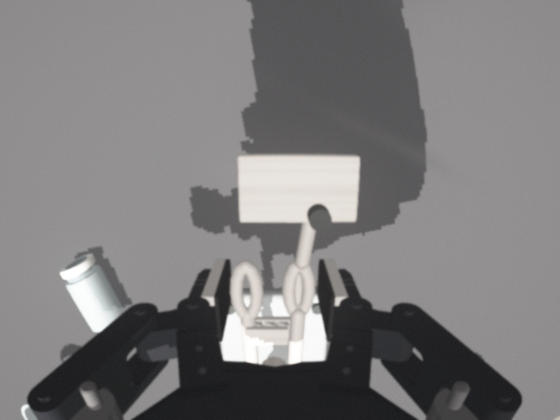

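```bash
cat >> s.py <<'E'
def plate(f):
    im=cv2.imread('pics/'+f); g=im[100:240,200:440].astype(int); m=(g.min(2)>178).astype(np.uint8)
    n,l,s,c=cv2.connectedComponentsWithStats(m); i=1+np.argmax(s[1:,4]); m=(l==i).astype(np.uint8)
    cs,_=cv2.findContours(m,cv2.RETR_EXTERNAL,cv2.CHAIN_APPROX_NONE); c=max(cs,key=cv2.contourArea)[:,0]+[200,100]
    return c
E
python3 - <<'E'
from s import *
o=robot.observe()
base=o['tcp_pos'].copy()
pos={'w2.png':(-.1055,-.0022,.0514),'w3.png':(-.1079,-.0017,.0527),'w4.png':(-.1073,-.0017,.053),'w5.png':(-.1061,-.0026,.0533),'w6.png':(-.1062,-.0005,.0531)}
for f,p in pos.items():
    c=plate(f); o['tcp_pos']=cw(*p)
    o['orientation']=np.array([-1.288,-1.078,1.077])
    for z in (.078,):
        P=np.array([toclamp(wat(u,v,z,o))[:2] for u,v in c])*1000
        r=cv2.minAreaRect(P.astype(np.float32)); print(f,z,'ctr',np.round(r[0],1),'size',np.round(r[1],1),'ang',round(r[2],2),'rad',np.radians(r[2]).round(3))
E
```

```text
w2.png 0.078 ctr [-149.2   29.3] size [45.2 30.5] ang 82.72 rad 1.444
w3.png 0.078 ctr [-151.6   14.4] size [44.2 30.9] ang 87.9 rad 1.534
w4.png 0.078 ctr [-150.8   18.3] size [45.2 30.8] ang 86.66 rad 1.513
w5.png 0.078 ctr [-150.4   13.8] size [45.2 32.6] ang 88.23 rad 1.54
w6.png 0.078 ctr [-150.6    8.4] size [32.8 45.3] ang 0.3 rad 0.005
```

Run:
```python
from s import *
a=snap('scene','s2.png')[180:250,270:350,::-1]
b=snap('top','t2.png')[145:325,190:310,::-1]
cv2.imwrite('pics/s2c.png',cv2.resize(a,None,fx=7,fy=7,interpolation=cv2.INTER_CUBIC))
cv2.imwrite('pics/t2c.png',cv2.resize(b,None,fx=3.3,fy=3.3,interpolation=cv2.INTER_CUBIC))
```

```text
(no output)
```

View pics/s2c.png

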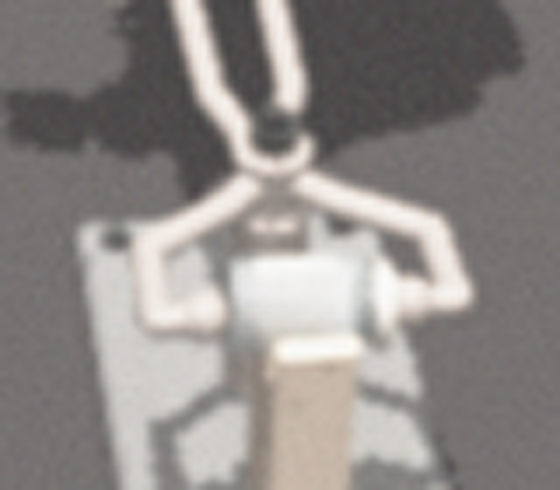

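View pics/t2c.png

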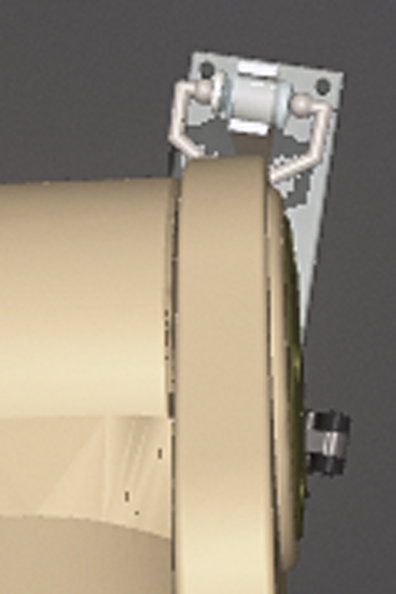

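Emit:
{"api": "jog_arm", "payload": {
  "targets": [
    {"offset": [0, 0, 0], "angular": [0, 0, 0], "fingers": 0.8},
    {"offset": [0, 0, 0], "angular": [0, 0, 0], "fingers": 0.8},
    {"offset": [0, -0.01, 0], "angular": [0, 0, 0], "fingers": 0.8},
    {"offset": [0, -0.03, 0], "angular": [0, 0, 0], "fingers": 0.8},
    {"offset": [0, -0.06, 0], "angular": [0, 0, 0], "fingers": 0.8},
    {"offset": [0, -0.08, 0], "angular": [0, 0, 0], "fingers": 0.8},
    {"offset": [0, -0.08, 0], "angular": [0, 0, 0], "fingers": 0},
    {"offset": [0, -0.08, 0], "angular": [0, 0, 0], "fingers": 0},
    {"offset": [0, -0.08, 0], "angular": [0, 0, 0], "fingers": 0},
    {"offset": [0, -0.08, 0], "angular": [0, 0, 0], "fingers": 0},
    {"offset": [0, -0.08, 0], "angular": [0, 0, 0], "fingers": 0}
  ]
}}

```text
time_s: 10.65
tcp_pos: [0.5336, 0.088, 0.1323]
orientation: [-1.287, -1.076, 1.078]
wrist_force: [0.2, -0.0, -0.3]
gripper_width: 0.0
```

Run:
```python
from s import *
st(); a=snap('wrist','w7.png'); st()
c=plate('w7.png')
for z in (.075,.078,.081,.084):
    P=np.array([toclamp(wat(u,v,z))[:2] for u,v in c])*1000
    r=cv2.minAreaRect(P.astype(np.float32)); print(z,np.round(r[0],1),np.round(r[1],1),round(r[2],2))
```

```text
t 10.65 clamp [-0.107  -0.001   0.1323] F [ 0.21 -0.04 -0.27] T [-0.04 -0.03  0.02] w 0.0002 mm 0.02
t 10.7 clamp [-0.1068 -0.001   0.1325] F [ 0.67 -0.44  0.59] T [-0.01 -0.03 -0.04] w 0.0025 mm 0.21
0.075 [-133.8    8.6] [65.4 45.3] 0.29
0.078 [-134.6    8.4] [64.4 44.6] 0.29
0.081 [-135.3    8.3] [63.4 43.9] 0.29
0.084 [-136.     8.1] [62.5 43.2] 0.29
```

View pics/w7.png

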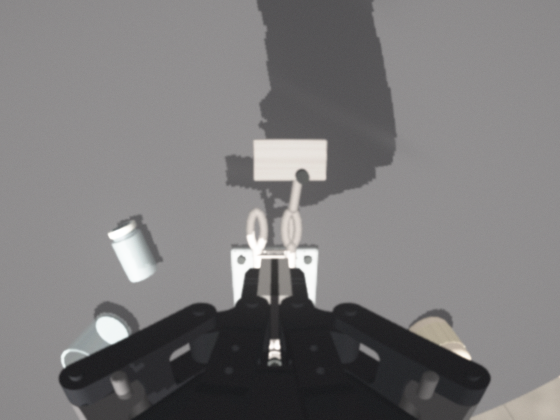

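Run:
```python
from s import *
for n,u,v in [('c',290.5,159),('TL',254,139),('BR',327,181),('screw',302,175)]: print(n,toclamp(wat(u,v,.0805)).round(4))
for z in (.1,):plan(cw(-.157,.015,z),-CX)
```

```text
c [-0.1553  0.0086  0.0805]
TL [-0.1675 -0.0132  0.0805]
BR [-0.1418  0.0314  0.0805]
screw [-0.1454  0.0157  0.0805]
offset [0.016  0.0325 0.0501] len 0.06185369374005086
ang deg [-0.09  0.01 -0.01]
```

Emit:
{"api": "jog_arm", "payload": {
  "targets": [
    {"offset": [0.016, 0, 0.03], "angular": [0, 0, 0], "fingers": 0},
    {"offset": [0.016, 0, 0.055], "angular": [0, 0, 0], "fingers": 0},
    {"offset": [0.016, 0.01, 0.055], "angular": [0, 0, 0], "fingers": 0},
    {"offset": [0.016, 0.025, 0.055], "angular": [0, 0, 0], "fingers": 0},
    {"offset": [0.016, 0.038, 0.055], "angular": [0, 0, 0], "fingers": 0},
    {"offset": [0.016, 0.038, 0.055], "angular": [0, 0, 0], "fingers": 0},
    {"offset": [0.016, 0.038, 0.055], "angular": [0, 0, 0], "fingers": 0},
    {"offset": [0.016, 0.038, 0.055], "angular": [0, 0, 0], "fingers": 0}
  ]
}}

```text
time_s: 11.5
tcp_pos: [0.4837, 0.1134, 0.0957]
orientation: [-1.289, -1.078, 1.076]
wrist_force: [0.4, -0.2, 0.9]
gripper_width: -0.004
```

Run:
```python
from s import *
st(); a=snap('wrist','w8.png'); st()
```

```text
t 11.5 clamp [-0.1606  0.0152  0.0957] F [ 0.42 -0.18  0.91] T [-0.01 -0.03  0.03] w -0.0042 mm -0.36
t 11.55 clamp [-0.1605  0.0152  0.0959] F [-0.71  0.07  0.76] T [-0.01  0.01 -0.02] w 0.0 mm 0.0
```

View pics/w8.png

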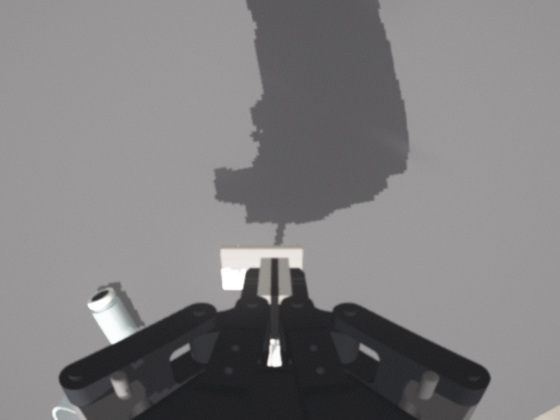

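Emit:
{"api": "jog_arm", "payload": {
  "targets": [
    {"offset": [0, 0.003, 0], "angular": [0, 0, 0], "fingers": 0},
    {"offset": [0, 0.006, 0], "angular": [0, 0, 0], "fingers": 0},
    {"offset": [0, 0.008, 0], "angular": [0, 0, 0], "fingers": 0},
    {"offset": [0, 0.008, 0], "angular": [0, 0, 0], "fingers": 0},
    {"offset": [0, 0.008, 0], "angular": [0, 0, 0], "fingers": 0}
  ]
}}

```text
time_s: 12.05
tcp_pos: [0.4828, 0.1135, 0.0872]
orientation: [-1.288, -1.077, 1.077]
wrist_force: [0.3, -0.1, 0.1]
gripper_width: 0.0
```

Emit:
{"api": "jog_arm", "payload": {
  "targets": [
    {"offset": [0, 0.001, 0], "angular": [0, 0, 0], "fingers": 0},
    {"offset": [0, 0.001, 0], "angular": [0, 0, 0], "fingers": 0},
    {"offset": [0, 0.001, 0], "angular": [0, 0, 0], "fingers": 0}
  ]
}}

```text
time_s: 12.35
tcp_pos: [0.483, 0.1135, 0.0863]
orientation: [-1.288, -1.077, 1.077]
wrist_force: [0.1, -0.6, -0.6]
gripper_width: -0.002
```

Emit:
{"api": "jog_arm", "payload": {
  "targets": [
    {"offset": [0, 0.001, 0], "angular": [0, 0, 0], "fingers": 0},
    {"offset": [0, 0.001, 0], "angular": [0, 0, 0], "fingers": 0},
    {"offset": [0, 0.001, 0], "angular": [0, 0, 0], "fingers": 0}
  ]
}}

```text
time_s: 12.65
tcp_pos: [0.4829, 0.1135, 0.0853]
orientation: [-1.288, -1.077, 1.077]
wrist_force: [0.1, -0.6, 1.0]
gripper_width: 0.002
```

Emit:
{"api": "jog_arm", "payload": {
  "targets": [
    {"offset": [0, 0.001, 0], "angular": [0, 0, 0], "fingers": 0},
    {"offset": [0, 0.001, 0], "angular": [0, 0, 0], "fingers": 0},
    {"offset": [0, 0.001, 0], "angular": [0, 0, 0], "fingers": 0}
  ]
}}

```text
time_s: 12.95
tcp_pos: [0.4829, 0.1135, 0.0843]
orientation: [-1.288, -1.077, 1.077]
wrist_force: [-0.3, -0.3, 0.3]
gripper_width: -0.001
```

Emit:
{"api": "jog_arm", "payload": {
  "targets": [
    {"offset": [0, 0.001, 0], "angular": [0, 0, 0], "fingers": 0},
    {"offset": [0, 0.001, 0], "angular": [0, 0, 0], "fingers": 0},
    {"offset": [0, 0.001, 0], "angular": [0, 0, 0], "fingers": 0}
  ]
}}

```text
time_s: 13.25
tcp_pos: [0.4829, 0.1135, 0.0832]
orientation: [-1.288, -1.077, 1.077]
wrist_force: [0.2, -0.1, -0.6]
gripper_width: 0.0
```

Emit:
{"api": "jog_arm", "payload": {
  "targets": [
    {"offset": [0, 0.001, 0], "angular": [0, 0, 0], "fingers": 0},
    {"offset": [0, 0.001, 0], "angular": [0, 0, 0], "fingers": 0},
    {"offset": [0, 0.001, 0], "angular": [0, 0, 0], "fingers": 0}
  ]
}}

```text
time_s: 13.55
tcp_pos: [0.483, 0.1135, 0.0826]
orientation: [-1.288, -1.078, 1.077]
wrist_force: [-0.2, -0.3, 4.5]
gripper_width: 0.0
```

Emit:
{"api": "jog_arm", "payload": {
  "targets": [
    {"offset": [0, 0.001, 0], "angular": [0, 0, 0], "fingers": 0},
    {"offset": [0, 0.001, 0], "angular": [0, 0, 0], "fingers": 0},
    {"offset": [0, 0.001, 0], "angular": [0, 0, 0], "fingers": 0}
  ]
}}

```text
time_s: 13.85
tcp_pos: [0.483, 0.1135, 0.0813]
orientation: [-1.288, -1.077, 1.077]
wrist_force: [-0.9, 0.5, 4.0]
gripper_width: -0.001
```

Emit:
{"api": "jog_arm", "payload": {
  "targets": [
    {"offset": [0, 0.001, 0], "angular": [0, 0, 0], "fingers": 0},
    {"offset": [0, 0.001, 0], "angular": [0, 0, 0], "fingers": 0},
    {"offset": [0, 0.001, 0], "angular": [0, 0, 0], "fingers": 0}
  ]
}}

```text
time_s: 14.15
tcp_pos: [0.4829, 0.1135, 0.0802]
orientation: [-1.288, -1.077, 1.077]
wrist_force: [-1.7, 0.6, 4.5]
gripper_width: -0.002
```

Run:
```python
from s import *
st(); a=snap('wrist','w9.png'); st(); a=snap('wrist','w9b.png'); st()
```

```text
t 14.15 clamp [-0.1613  0.0152  0.0802] F [-1.73  0.57  4.52] T [ 0.09  0.25 -0.02] w -0.0024 mm -0.21
t 14.2 clamp [-0.1613  0.0152  0.0803] F [-0.35  0.27  3.79] T [ 0.16  0.24 -0.05] w -0.0007 mm -0.06
t 14.25 clamp [-0.1613  0.0152  0.0802] F [-0.95  0.8   4.43] T [ 0.08  0.26 -0.04] w -0.0003 mm -0.03
```

View pics/w9.png

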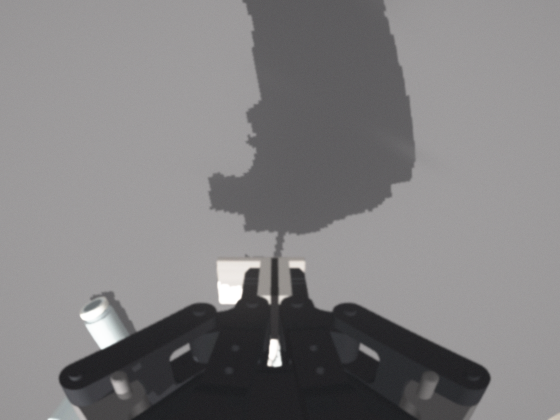

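Still closed (plate at columns 217–305), with about 4.3 N on it. Continue in 0.5 mm steps.

Emit:
{"api": "jog_arm", "payload": {
  "targets": [
    {"offset": [0, 0.0005, 0], "angular": [0, 0, 0], "fingers": 0},
    {"offset": [0, 0.0005, 0], "angular": [0, 0, 0], "fingers": 0},
    {"offset": [0, 0.0005, 0], "angular": [0, 0, 0], "fingers": 0}
  ]
}}

```text
time_s: 14.55
tcp_pos: [0.483, 0.1135, 0.0799]
orientation: [-1.288, -1.077, 1.077]
wrist_force: [-2.1, 0.4, 5.0]
gripper_width: -0.004
```

Run:
```python
from s import *
st(); a=snap('wrist','w10.png'); st()
cv2.imwrite('pics/w10c.png',a[220:340,180:380,::-1])
```

```text
t 14.55 clamp [-0.1613  0.0152  0.0799] F [-2.1   0.41  5.  ] T [ 0.1   0.37 -0.06] w -0.0036 mm -0.31
t 14.6 clamp [-0.1613  0.0152  0.0799] F [-1.41  1.27  4.3 ] T [0.05 0.34 0.02] w 0.0042 mm 0.36
```

View pics/w10c.png

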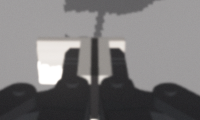

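Emit:
{"api": "jog_arm", "payload": {
  "targets": [
    {"offset": [0, 0.0005, 0], "angular": [0, 0, 0], "fingers": 0},
    {"offset": [0, 0.0005, 0], "angular": [0, 0, 0], "fingers": 0},
    {"offset": [0, 0.0005, 0], "angular": [0, 0, 0], "fingers": 0}
  ]
}}

```text
time_s: 14.9
tcp_pos: [0.4831, 0.1137, 0.0793]
orientation: [-1.288, -1.078, 1.077]
wrist_force: [-1.1, 2.0, 4.6]
gripper_width: 0.001
```

Run:
```python
from s import *
st(); a=snap('wrist','w11.png'); st()
cv2.imwrite('pics/w11c.png',a[220:340,180:380,::-1])
```

```text
t 14.9 clamp [-0.1612  0.0154  0.0793] F [-1.12  2.04  4.65] T [0.38 0.14 0.02] w 0.0014 mm 0.12
t 14.95 clamp [-0.1612  0.0154  0.0793] F [-0.25  1.2   3.21] T [ 0.42  0.18 -0.01] w -0.0004 mm -0.04
```

View pics/w11c.png

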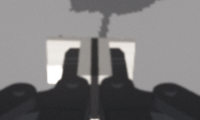

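Emit:
{"api": "jog_arm", "payload": {
  "targets": [
    {"offset": [0, 0.0004, 0], "angular": [0, 0, 0], "fingers": 0},
    {"offset": [0, 0.0004, 0], "angular": [0, 0, 0], "fingers": 0},
    {"offset": [0, 0.0004, 0], "angular": [0, 0, 0], "fingers": 0}
  ]
}}

```text
time_s: 15.25
tcp_pos: [0.4835, 0.1135, 0.0791]
orientation: [-1.289, -1.078, 1.077]
wrist_force: [0.6, 2.7, 5.2]
gripper_width: 0.002
```

Run:
```python
from s import *
st(); a=snap('wrist','w12.png'); st()
cv2.imwrite('pics/w12c.png',a[220:340,180:380,::-1])
```

```text
t 15.25 clamp [-0.1608  0.0153  0.0791] F [0.61 2.75 5.22] T [ 0.33 -0.15 -0.  ] w 0.0017 mm 0.15
t 15.3 clamp [-0.1608  0.0152  0.0791] F [-0.7   1.05  3.11] T [ 0.37 -0.13  0.01] w -0.0016 mm -0.13
```

View pics/w12c.png

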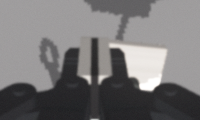

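Emit:
{"api": "jog_arm", "payload": {
  "targets": [
    {"offset": [0, -0.002, 0], "angular": [0, 0, 0], "fingers": 0},
    {"offset": [0, -0.004, 0], "angular": [0, 0, 0], "fingers": 0},
    {"offset": [0, -0.008, 0], "angular": [0, 0, 0], "fingers": 0},
    {"offset": [0, -0.02, 0], "angular": [0, 0, 0], "fingers": 0},
    {"offset": [0, -0.05, 0], "angular": [0, 0, 0], "fingers": 0},
    {"offset": [0, -0.09, 0.02], "angular": [0, 0, 0], "fingers": 0},
    {"offset": [0, -0.12, 0.06], "angular": [0, 0, 0], "fingers": 0},
    {"offset": [0, -0.13, 0.08], "angular": [0, 0, 0], "fingers": 0},
    {"offset": [0, -0.13, 0.08], "angular": [0, 0, 0], "fingers": 0},
    {"offset": [0, -0.13, 0.08], "angular": [0, 0, 0], "fingers": 0}
  ]
}}

```text
time_s: 16.3
tcp_pos: [0.4045, 0.1276, 0.2095]
orientation: [-1.289, -1.079, 1.077]
wrist_force: [0.2, -0.6, 0.1]
gripper_width: 0.001
```

Run:
```python
from s import *
st(); a=snap('top','t3.png'); b=snap('scene','s3.png'); snap('wrist','w13.png')
cv2.imwrite('pics/t3c.png',cv2.resize(a[145:325,190:310,::-1],None,fx=3.3,fy=3.3,interpolation=cv2.INTER_CUBIC))
cv2.imwrite('pics/s3c.png',cv2.resize(b[140:280,240:380,::-1],None,fx=4,fy=4,interpolation=cv2.INTER_CUBIC))
```

```text
t 16.3 clamp [-0.241   0.0151  0.2095] F [ 0.21 -0.6   0.15] T [0.04 0.03 0.02] w 0.0006 mm 0.05
```

View pics/t3c.png

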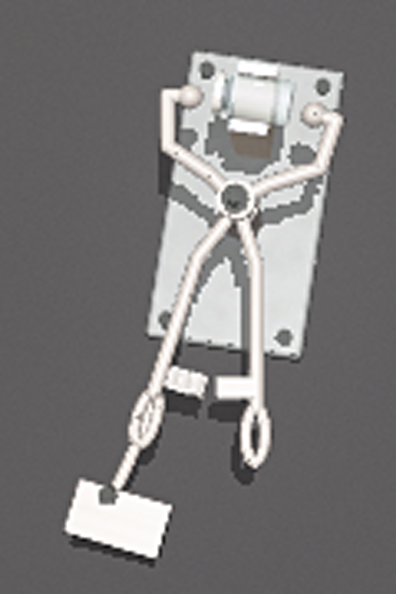

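View pics/s3c.png

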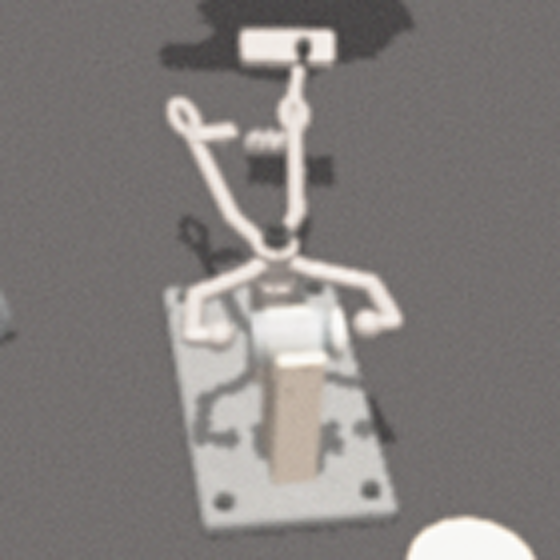

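View pics/w13.png

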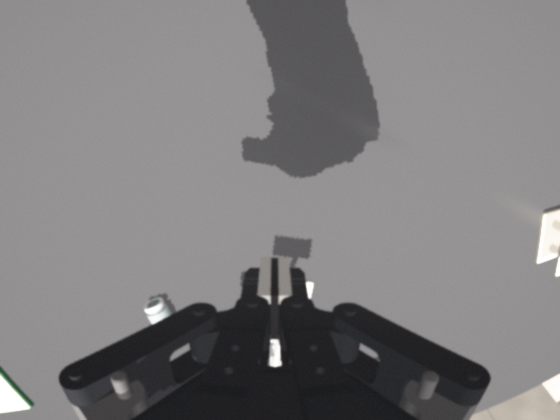

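Run:
```python
from s import *
st(); print(robot.finish_job())
```

```text
t 16.45 clamp [-0.2409  0.0149  0.2082] F [ 0.07 -0.27 -1.04] T [ 0.03 -0.02 -0.04] w 0.0001 mm 0.01
the job is handed in; nothing more can be done
None
```

The clamp was closed to the second tooth, held by itself, and was released with the thumb plate. I handed the job in at 16.45 s with the robot clear of everything.

- **Squeeze:** I closed the loops in small steps and let go after each suspected click. The first let-go, from a width of about 43.6 mm, had not caught. The next held on tooth 1 at about 0.10 rad. The next click was followed by a let-go that held on tooth 2 at about 0.135 rad, with the wrist force near zero.
- **Hold:** The clamp stayed shut with the hand off from about 9.4 s until the finger touched the plate at about 13.5 s. That is roughly 4 s, longer than the two asked.
- **Release:** The plate was first felt between 83.2 and 82.6 mm up. At about 3.5 mm of bend it moved only part way, either one tooth or held by friction. At about 3.7 mm, with about 5 N on the finger, the clamp swung open. The limit is 5.5 mm, and the bend is only known to about 0.5 mm.

**Last checks:** The top and scene pictures show the handles, jaws and thumb plate back in the same place as at the start. The vial is in its cradle, with no stopper visible beyond the rim. The camera resolves only about 1 mm there, so "flush" was seen but not measured finely. I never moved near the bottle, beaker or jar, but I did not check their positions separately at the end.

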